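Set the heat dial of a bag sealer by fingertip

TASK

The bag sealer's heat dial is set too low for today's bags: press a fingertip on the dial's black knurled face so that it gives a little, and drag it round clockwise (seen from above), click by click, until it clicks into the setting where its yellow pointer stands at the green mark. Do not run on past green to the red marks and do not press hard; at the end lift off, so that the dial springs up and stays at green. Leave everything else on the bench where it lies: nothing is to be picked up or pushed aside.

Things in the scene. Friction and masses are not known exactly. Their poses are not given: they have to be found in the camera images.
- sealer: bag sealer, screwed down, at another place and yaw each time; origin on the worktop under the dial's axis, z up, x from the dial to the blue jaws (away from the green mark), y to the left of that. White control pod 130 mm square, grey face plate 57 mm up. Jaws 67 to 129 mm along x, 110 mm to each side, up to 82 mm high, a black lifting tab reaching to y = 132 mm.
- dial_centre (a point): centre of the dial's flat top face when the dial is up, 67 mm above the worktop, on its vertical turning axis; does not turn or sink with the dial. The dial is a black knurled disc 87 mm across on the pod's face plate, standing 10 mm above it; its face is ribbed from 18 to 40 mm off the axis.
- green_mark (a point): the green dot, on the side away from the jaws (11 mm) on the face plate, 53.5 mm from the dial's axis: where the pointer must end. Clockwise beyond it come two red dots, before it three white ones, all 30 degrees apart; the dial has a click (notch) at each of these six.
- pointer_tip (a point): outer end of the dial's yellow pointer line, on the rim of its top face, 43.5 mm from the axis; turns with the dial.
- dial (a joint): angle of the dial in rad, growing clockwise seen from above. Notches at 0, 0.524, 1.047 (white), 1.571 (green), 2.094, 2.618 (red); it starts at a white one. A sprung ball holds it: getting out of a notch takes about 0.07 N m; half-way to the next it tips over, and it centres itself in that notch when let go.
- dial_seat (a joint): how far the dial is pressed down, m: 0 = up, 0.006 = bottomed. The dial floats on a spring: it starts to sink at about 6 N and resists 0.9 N per mm more, so 2 to 4 mm of press gives 8 to 10 N, enough for a fingertip on the face about 28 mm off the axis to drag it round without much slip.
- ticket_pad: white pad of tickets, 60x85x19 mm, loose on the worktop; origin at the centre of its underside. A bystander: leave it alone.
- stapler: red and black stapler, 120x32x44 mm, loose on the worktop; origin at the centre of its underside. A bystander: leave it alone.
- box_cutter: yellow box cutter, 131x18x14 mm, loose on the worktop; origin at the centre of its underside. A bystander: leave it alone.
- mug: navy-blue mug, 68x90x62 mm, loose on the worktop; origin at the centre of its underside. A bystander: leave it alone.
- peg_bundle: small bundle of wooden sticks, 62x15x11 mm, loose on the worktop; origin at the centre of its underside. A bystander: leave it alone.
- tape_roll: roll of brown parcel tape, 79 mm across, 37 mm high, loose on the worktop; origin at the centre of its underside. A bystander: leave it alone.

How it is judged:
By the outcome, as a careful person would: the job done as asked, in the order asked, and still so for the second after the job is handed in, with the robot touching nothing.
It also fails if it takes over 45 s, if anything falls off the work surface, if the arm or the gripper's body presses on something with over 40 N, if the wrist force passes 120 N, or if a joint passes its speed limit or range.

ROBOT

A 7-joint arm with a two-finger parallel gripper is mounted at the origin on a cart in front of the work surface, level with it; the furniture and walls round the work are solid. World frame = base frame: x ahead of the robot, y to its left, z up, the work surface at z = 0. Lengths are in m, angles in rad, forces in N, time in s.
With the tool pointing down it reaches from about 0.425 to 0.925 m from the base axis. Payload 6.8 kg.
Tool frame: the origin (TCP) lies on the centre line of the jaws, within the pads' length; the fingertips stand 25 mm ahead of it and the grasp point (between the pads) lies 6 mm ahead of it; z points along the fingers, y is the line along which they close (so a half turn about z gives the same grasp; the last joint's range is limited). The gripper opens to 85 mm and grips with 20 to 120 N. Pads are 22 mm wide; open, the fingers measure 114 mm over their backs; the gripper's body (76 mm by 85 mm) begins 54 mm behind the grasp point. The pads swing forward as they close: fully open they stand 13 mm farther back than shut.
Start: joints at [1.164, 0.477, 0.022, 1.555, -0.011, 1.109, -0.083], TCP at [0.199, -0.645, 0.22] pointing down, gripper open.
Joint ranges: [-2.96, 2.96], [-0.34, 2.1], [-1.41, 1.46], [0.24, 2.44], [-1.37, 4.51], [0.17, 1.92], [-2.96, 2.96]. Speed limits (rad/s): [2.39, 2.39, 3.14, 3.14, 3.14, 3.14, 3.14].

INTERFACE

Orientations are given as a rotation vector (axis times angle).
In Python, from bench import telemetry, grab_frame, job gives the robot as it stands.
- The arm moves only by the tool apply_moves, never from a script. Its argument "rows" is a list of rows, each a list of 2 entries, a list of its own where there are three numbers: the shift along the tool's x, y, z each as a share of 250 mm, from -1 to 1, then the turn, a rotation vector about the tool's x, y, z each as a share of pi rad, from -1 to 1. A call has 1 to 10 rows; each row is the pose to reach, as a shift and turn from the pose commanded when the call began, along the tool's axes at that moment, turning the shorter way round; what a row does not reach only later rows make up. A row lasts 1/8 s, in which the tool goes at most 62.5 mm and 10.7 degrees, less where a joint would pass 70% of its speed; a pose out of reach is approached as far as the arm can. A call with a number of a shift or a turn outside -1 to 1 is refused whole. A call with a gripper value outside its range is refused whole. "jaw" is the gripper's target within -1 to 1 (fully open at 1, half-way at 0, shut at -1), set as the call begins (left out, the last holds). The fingers move at their own pace and stop on an object; "newtons" is the grip in N (left out, the last holds). Time passes only in rows, so rows that repeat a pose let the fingers close. It gives the time, the measured TCP pose, the force, the opening and the grip force at its end, in the units of the state.
- telemetry.get_obs(): the state, without advancing time (a new reading comes with each control period).
- grab_frame(name): name is "scene" or "top" or "wrist"; returns a dict with "frame" (480x640x3 uint8, red, green, blue), "vertical_fov" (degrees; the focal length in pixels is half the picture's height over the tangent of half this angle, whatever the lens; pixels are square), "cx", "cy" (the principal point, pixels), "origin" and "attitude" of the camera in the world. Camera axes: x right, y up, looking along -z (the intrinsics and any distortion apply to the point x, -y, -z); pixel columns grow to the right and rows downward; lengths in m; the calibration is good to about 2 mm. A picture is of the moment at which its call begins. There is no depth.
- job.hand_in(): hands the job in; it is judged then, once.
The state is a dict: "clock": time; "joints": joint angles; "qvel": joint speeds; "tau": joint torques, N m; "tcp_pos": TCP position; "orientation": TCP orientation; "contact_force": force on the tool from outside, world axes, zero at the start; "moment": the same for the moment, N m; "grip_width": finger opening in m; "gripper_force": force on a finger pad.
Only numpy, scipy, OpenCV 4.12 (cv2) and the standard library are available. Lean on these libraries where they do the work, as an engineer would, in place of code of your own. Each camera call takes 0.05 s, during which the arm holds its last target. There are 200 camera calls.

## Working session

There is one attempt and no reset: what is moved stays moved. The work goes in short steps, Python scripts to look and compute and a tool call to move; the robot and the scene stay as the last step left them, time stands still between calls to the robot, and variables do not carry over. Pictures are saved under pics/ and viewed, at most 10 in all, crops included, and the job is handed in when it is done.

Besides the shell and the picture viewer there is one more tool, called after "Request:" in YAML: its name, and indented under it one key for each argument. apply_moves: Moves the arm, as the interface text tells. Its arguments: {"type":"object","properties":{"rows":{"type":"array"},"jaw":{"type":"number"},"newtons":{"type":"number"}},"required":["rows"]}

```bash
mkdir -p pics; python3 - <<'E'
from bench import telemetry, grab_frame
import cv2,pickle
o=telemetry.get_obs();print(o)
for n in("scene","top"):
    f=grab_frame(n);pickle.dump(f,open(f'pics/{n}.pkl','wb'))
    print(n,{k:v for k,v in f.items() if k!='frame'})
    cv2.imwrite(f'pics/{n}.png',f['frame'][:,:,::-1])
E
```

```text
{'clock': 0.0, 'joints': array([ 1.16389178,  0.47780599,  0.02232945,  1.55644941, -0.01149668,
        1.10925383, -0.08309342]), 'qvel': array([-4.43777366e-06, -9.22607378e-04, -1.15686470e-04, -6.49630475e-04,
       -5.07872518e-04, -4.59918115e-04, -3.66362198e-04]), 'tau': array([-7.92009837e-05, -5.96452832e+01,  1.60824817e+00, -2.81201470e+01,
        1.25735908e-02,  9.50448884e-03, -3.47862760e-05]), 'tcp_pos': array([ 0.19851996, -0.64452213,  0.21912242]), 'orientation': array([-3.10486199e+00, -4.67417540e-01,  6.20384215e-04]), 'contact_force': array([ 0.21851354,  0.23892848, -0.43680317]), 'moment': array([-0.0347471 ,  0.00711578, -0.01460261]), 'gripper_force': 0.0, 'grip_width': 0.0853932677999769}
scene {'vertical_fov': 55.92322008037836, 'cx': 319.06531505800376, 'cy': 246.54116095541264, 'origin': array([ 0.06697006, -0.48901109,  0.58077529]), 'attitude': array([ 0.82748588, -0.43541921, -0.86001608])}
top {'vertical_fov': 55.84316364541141, 'cx': 319.2957924484843, 'cy': 236.3568543399212, 'origin': array([ 0.50907944, -0.06207252,  0.95506315]), 'attitude': array([ 0.0457536 , -0.09068077, -1.56881052])}
```

View pics/top.png

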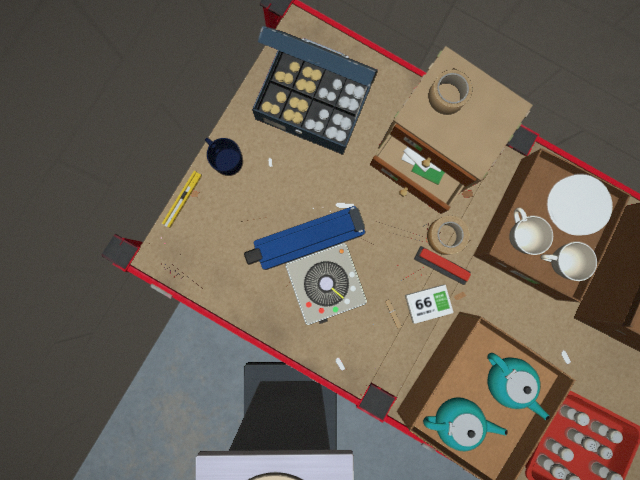

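View pics/scene.png

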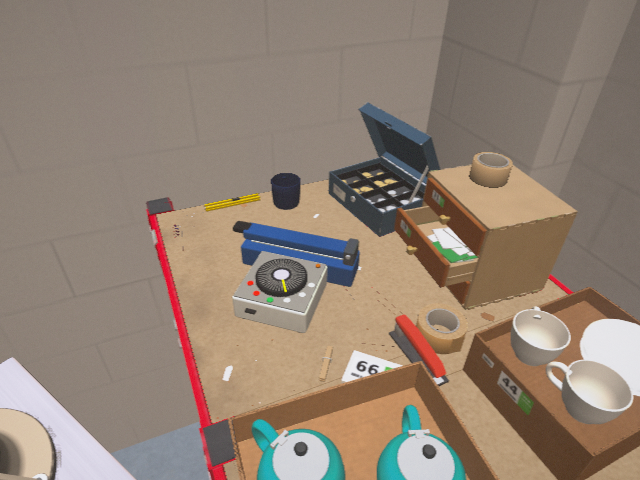

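The top view shows the dial near (327,284), the pointer running to about (343,299), and the green dot near (335,310). The reds are to its left and the whites to its right. I'll measure these next.

```bash
cat > h.py <<'E'
import numpy as np,cv2
from scipy.spatial.transform import Rotation as R
def ray(f,u,v):
    F=240/np.tan(np.radians(f['vertical_fov']/2))
    d=np.array([(u-f['cx'])/F,-(v-f['cy'])/F,-1.])
    return np.array(f['origin']),R.from_rotvec(f['attitude']).apply(d)
def onz(f,u,v,z):
    o,d=ray(f,u,v);return o+d*(z-o[2])/d[2]
def proj(f,p):
    F=240/np.tan(np.radians(f['vertical_fov']/2))
    c=R.from_rotvec(f['attitude']).inv().apply(np.array(p)-f['origin'])
    return f['cx']+F*c[0]/-c[2], f['cy']-F*c[1]/-c[2]
E
python3 - <<'E'
import pickle;from h import *
boxes={'top':(280,245,370,330),'scene':(230,250,335,330)}
for n,(a,b,c,d) in boxes.items():
    f=pickle.load(open(f'pics/{n}.pkl','rb'));im=f['frame']
    hsv=cv2.cvtColor(im,cv2.COLOR_RGB2HSV)
    M={'green':((55,90,60),(85,255,255),.057),'yellow':((24,120,120),(33,255,255),.067),'red':((0,150,120),(6,255,255),.057),'black':((0,0,0),(180,255,75),.067)}
    for k,(lo,hi,z) in M.items():
        m=cv2.inRange(hsv,lo,hi)[b:d,a:c]
        N,_,st,ce=cv2.connectedComponentsWithStats(m)
        for i in range(1,N):
            if st[i,4]>(3 if k!='black' else 300):
                u,v=ce[i]+(a,b);print(n,k,st[i],np.round((u,v),1),np.round(onz(f,u,v,z),4))
    cv2.imwrite(f'pics/{n}_c.png',cv2.resize(im[b:d,a:c,::-1],None,fx=6,fy=6,interpolation=cv2.INTER_CUBIC))
E
```

```text
top green [53 62  5  5 21] [335. 309.] [ 0.444  -0.1186  0.057 ]
top yellow [52 43 12 11 27] [337.6 293.1] [ 0.4755 -0.1232  0.067 ]
top red [26 57  5  5 19] [308.2 304.1] [ 0.4538 -0.0659  0.057 ]
top red [39 63  5  5 19] [320.8 310. ] [ 0.4422 -0.0907  0.057 ]
scene green [37 47  6  5 26] [269.5 299.2] [ 0.4464 -0.1189  0.057 ]
scene yellow [51 30  6 12 36] [283.9 285.5] [ 0.4775 -0.1239  0.067 ]
scene red [17 31  6  4 21] [249.9 282.5] [ 0.4561 -0.0663  0.057 ]
scene red [23 41  7  5 25] [256.1 292.7] [ 0.4442 -0.0915  0.057 ]
scene black [ 26  20  51  27 364] [279.7 287.5] [ 0.4698 -0.1214  0.067 ]
```

View pics/top_c.png

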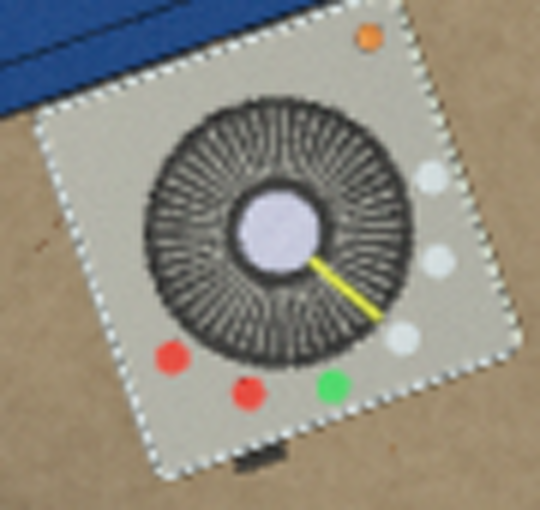

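The crop shows the pointer at the third white dot, one click (30°) before green. The dots put the axis at about (0.496, -0.101), with green at world bearing 199.5° and the pointer at 229.6°. I'll close the jaws, raise the tool and travel to the jaw side of the dial, 28 mm off the axis.

Request:
apply_moves:
  rows:
    - [[0,0,-0.25],[0,0,0]]
    - [[0,0,-0.5],[0,0,0]]
    - [[0.2,-0.18,-0.52],[0,0,0]]
    - [[0.4,-0.36,-0.52],[0,0,0]]
    - [[0.6,-0.54,-0.52],[0,0,0]]
    - [[0.8,-0.72,-0.52],[0,0,0]]
    - [[0.95,-0.86,-0.52],[0,0,0]]
    - [[0.95,-0.86,-0.52],[0,0,0]]
    - [[0.95,-0.86,-0.52],[0,0,0]]
  jaw: -1
  newtons: 20

```text
clock: 1.23
tcp_pos: [0.3623, -0.3696, 0.35]
orientation: [3.106, 0.469, -0.001]
contact_force: [-0.8, -0.4, 0.2]
grip_width: -0.0
gripper_force: 0.0
```

Request:
apply_moves:
  rows:
    - [[0.2,-0.18,0],[0,0,0]]
    - [[0.4,-0.36,0],[0,0,0]]
    - [[0.6,-0.54,0],[0,0,0]]
    - [[0.8,-0.72,0],[0,0,0]]
    - [[0.94,-0.87,0.2],[0,0,0]]
    - [[0.94,-0.87,0.4],[0,0,0]]
    - [[0.94,-0.87,0.6],[0,0,0]]
    - [[0.94,-0.87,0.8],[0,0,0]]
    - [[0.94,-0.87,0.8],[0,0,0]]
    - [[0.94,-0.87,0.8],[0,0,0]]

```text
clock: 2.48
tcp_pos: [0.5241, -0.094, 0.1516]
orientation: [3.106, 0.464, 0.003]
contact_force: [-0.9, 0.4, 0.2]
grip_width: -0.0001
gripper_force: 0.0
```

```bash
python3 - <<'E'
from bench import telemetry, grab_frame
import pickle;from h import *
o=telemetry.get_obs();print(o['joints'],o['contact_force'],o['tcp_pos'],R.from_rotvec(o['orientation']).as_matrix().round(4))
a=[]
for n in("wrist","scene"):
    f=grab_frame(n);pickle.dump(f,open(f'pics/{n}2.pkl','wb'))
    a.append(f['frame'][:,:,::-1])
    print(n,f['origin'],proj(f,[.4957,-.1009,.067]),proj(f,[.5225,-.0927,.067]))
cv2.imwrite('pics/w2.png',cv2.resize(np.hstack([a[0],a[1]]),(800,300),interpolation=cv2.INTER_AREA))
E
```

```text
[ 0.37802278  0.35132258 -0.38650669  1.94357986  0.17025479  0.87604223
 -1.37038147] [-0.91253011  0.44923577  0.24421768] [ 0.52414923 -0.09401265  0.15163263] [[ 9.563e-01  2.924e-01  1.800e-03]
 [ 2.924e-01 -9.563e-01 -5.000e-04]
 [ 1.600e-03  1.000e-03 -1.000e+00]]
wrist [ 0.59992204 -0.071161    0.30503395] (np.float64(316.51442462191284), np.float64(285.6684438135538)) (np.float64(316.35869000078003), np.float64(243.9192882305838))
scene [ 0.06697006 -0.48901109  0.58077529] (np.float64(280.4317810901141), np.float64(274.05222643641764)) (np.float64(286.79766133414154), np.float64(264.0448770217194))
```

View pics/w2.png

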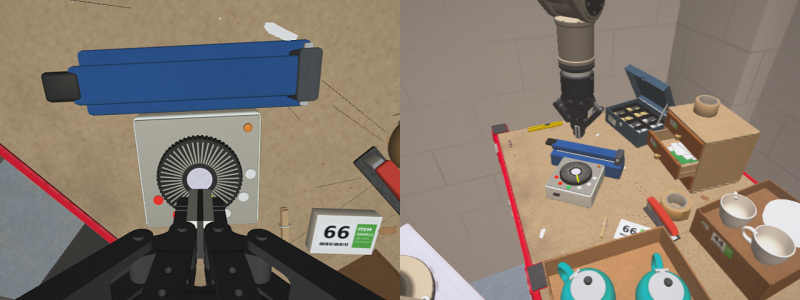

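The wrist view shows the dial hub at about (320,286), within 4 px of the prediction, so the axis estimate holds. The scene view shows the closed fingers above the dial. Now I'll go down.

Request:
apply_moves:
  rows:
    - [[0,0,0.1],[0,0,0]]
    - [[0,0,0.18],[0,0,0]]
    - [[0,0,0.2],[0,0,0]]
    - [[0,0,0.21],[0,0,0]]
    - [[0,0,0.22],[0,0,0]]
    - [[0,0,0.22],[0,0,0]]

```text
clock: 3.32
tcp_pos: [0.5233, -0.0927, 0.0956]
orientation: [3.106, 0.467, 0.001]
contact_force: [-0.7, -0.3, -0.6]
grip_width: 0.0
gripper_force: 0.0
```

Request:
apply_moves:
  rows:
    - [[0,0,0.008],[0,0,0]]
    - [[0,0,0.014],[0,0,0]]
    - [[0,0,0.02],[0,0,0]]
    - [[0,0,0.02],[0,0,0]]
    - [[0,0,0.02],[0,0,0]]

```text
clock: 3.95
tcp_pos: [0.523, -0.0927, 0.0901]
orientation: [3.107, 0.468, -0.0]
contact_force: [0.3, -0.6, -0.1]
grip_width: -0.0
gripper_force: 0.0
```

Request:
apply_moves:
  rows:
    - [[0,0,0.004],[0,0,0]]
    - [[0,0,0.008],[0,0,0]]
    - [[0,0,0.008],[0,0,0]]
    - [[0,0,0.008],[0,0,0]]

```text
clock: 4.45
tcp_pos: [0.523, -0.0927, 0.0881]
orientation: [3.107, 0.468, -0.0]
contact_force: [-0.4, -0.2, -0.0]
grip_width: -0.0001
gripper_force: 0.0
```

Request:
apply_moves:
  rows:
    - [[0,0,0.004],[0,0,0]]
    - [[0,0,0.008],[0,0,0]]
    - [[0,0,0.008],[0,0,0]]
    - [[0,0,0.008],[0,0,0]]

```text
clock: 4.95
tcp_pos: [0.523, -0.0927, 0.0861]
orientation: [-3.107, -0.468, -0.0]
contact_force: [-0.4, -0.1, -0.2]
grip_width: 0.0
gripper_force: 0.0
```

Request:
apply_moves:
  rows:
    - [[0,0,0.004],[0,0,0]]
    - [[0,0,0.008],[0,0,0]]
    - [[0,0,0.008],[0,0,0]]
    - [[0,0,0.008],[0,0,0]]

```text
clock: 5.45
tcp_pos: [0.523, -0.0927, 0.0841]
orientation: [-3.107, -0.468, 0.0]
contact_force: [0.9, 0.1, -0.6]
grip_width: -0.0
gripper_force: 0.0
```

```bash
python3 - <<'E'
from bench import telemetry, grab_frame
from h import *
o=telemetry.get_obs();print(o['contact_force'],o['moment'],o['tcp_pos'])
f=grab_frame("scene");print(proj(f,[.523,-.0927,.067]))
s=cv2.resize(f['frame'][205:325,220:340,::-1],(500,500),interpolation=cv2.INTER_CUBIC)
cv2.imwrite('pics/s3.png',s)
E
```

```text
[ 0.89921827  0.07868486 -0.5694027 ] [ 0.03265296 -0.00863152  0.04288999] [ 0.52298385 -0.09267869  0.08408539]
(np.float64(286.9807113667734), np.float64(263.8978530547943))
```

View pics/s3.png

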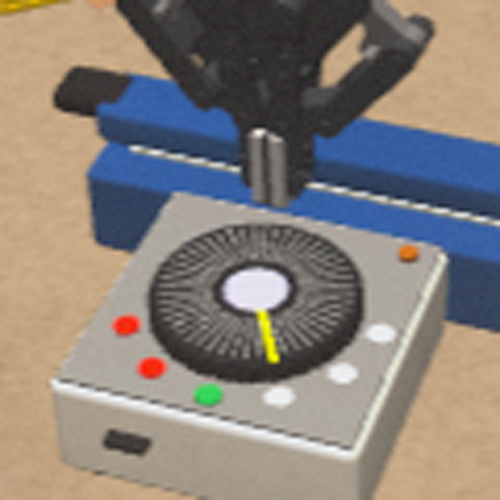

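```bash
python3 - <<'E'
import pickle
from bench import telemetry, grab_frame
from h import *
f=pickle.load(open('pics/scene.pkl','rb'))
for z in(.059,.067,.075,.083,.091): print(z,np.round(proj(f,[.523,-.0927,z]),1))
w=grab_frame("wrist")
for z in(.059,.067,.075,.083,.091): print(z,np.round(proj(w,[.523,-.0927,z]),1))
print(onz(f,285.3,254.2,.067),proj(w,[.4957,-.1009,.067]))
cv2.imwrite('pics/w3.png',w['frame'][180:480,120:520,::-1])
E
```

```text
0.059 [287.1 267.4]
0.067 [287.  263.9]
0.075 [286.9 260.4]
0.083 [286.7 256.8]
0.091 [286.6 253.2]
0.059 [319.2 281.4]
0.067 [319.1 288.6]
0.075 [319.1 296.4]
0.083 [319.1 304.8]
0.091 [319. 314.]
[ 0.54181772 -0.07317672  0.067     ] (np.float64(318.8024069408821), np.float64(342.92328500495597))
```

View pics/w3.png

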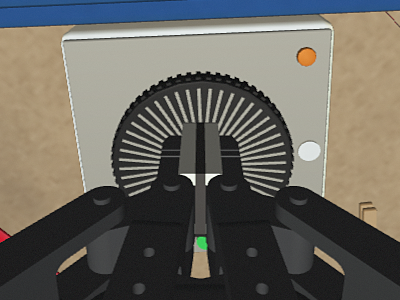

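The scene view shows the fingertip at about (285,254) and the wrist view shows it near (320,303). Both put it about 15–20 mm above the dial, so I'll keep going down and watch the force.

Request:
apply_moves:
  rows:
    - [[0,0,0.012],[0,0,0]]
    - [[0,0,0.024],[0,0,0]]
    - [[0,0,0.036],[0,0,0]]
    - [[0,0,0.036],[0,0,0]]
    - [[0,0,0.036],[0,0,0]]

```text
clock: 6.18
tcp_pos: [0.523, -0.0926, 0.0751]
orientation: [-3.107, -0.468, 0.0]
contact_force: [-0.1, -0.2, -0.3]
grip_width: -0.0001
gripper_force: 0.0
```

Request:
apply_moves:
  rows:
    - [[0,0,0.006],[0,0,0]]
    - [[0,0,0.012],[0,0,0]]
    - [[0,0,0.012],[0,0,0]]
    - [[0,0,0.012],[0,0,0]]

```text
clock: 6.68
tcp_pos: [0.523, -0.0927, 0.0721]
orientation: [3.107, 0.468, -0.0]
contact_force: [-0.3, -0.0, -0.3]
grip_width: -0.0001
gripper_force: 0.0
```

```bash
python3 - <<'E'
from bench import telemetry, grab_frame
from h import *
o=telemetry.get_obs();print(o['contact_force'],o['tcp_pos'])
a=grab_frame("scene")['frame'][225:315,225:335,::-1];b=grab_frame("wrist")['frame'][240:420,210:430,::-1]
cv2.imwrite('pics/s4.png',np.hstack([cv2.resize(a,(400,328),interpolation=cv2.INTER_CUBIC),cv2.resize(b,(400,328))]))
E
```

```text
[-0.29178483 -0.03762062 -0.31853809] [ 0.52297552 -0.09267064  0.072108  ]
```

View pics/s4.png

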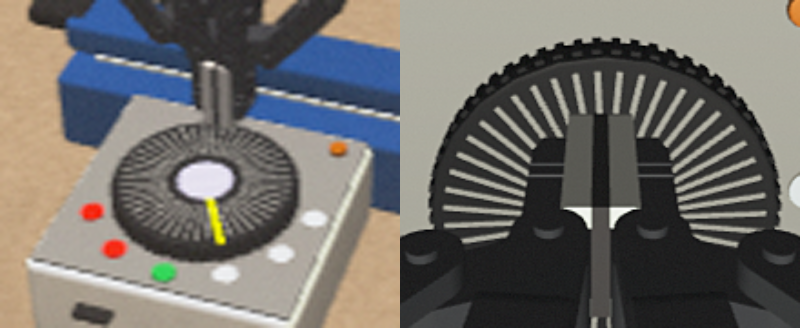

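The fingertip is now about 6 mm above the dial: (285,261) against the predicted contact at (287,264). I'll go on in small steps.

Request:
apply_moves:
  rows:
    - [[0,0,0.006],[0,0,0]]
    - [[0,0,0.012],[0,0,0]]
    - [[0,0,0.012],[0,0,0]]
    - [[0,0,0.012],[0,0,0]]

```text
clock: 7.28
tcp_pos: [0.5229, -0.0927, 0.0691]
orientation: [-3.107, -0.468, 0.0]
contact_force: [0.7, -0.3, -0.3]
grip_width: 0.0002
gripper_force: 0.0
```

Request:
apply_moves:
  rows:
    - [[0,0,0.006],[0,0,0]]
    - [[0,0,0.01],[0,0,0]]
    - [[0,0,0.01],[0,0,0]]
    - [[0,0,0.01],[0,0,0]]

```text
clock: 7.78
tcp_pos: [0.523, -0.0927, 0.0666]
orientation: [3.107, 0.468, 0.0]
contact_force: [-0.7, -0.5, -0.2]
grip_width: 0.0
gripper_force: 0.0
```

Request:
apply_moves:
  rows:
    - [[0,0,0.006],[0,0,0]]
    - [[0,0,0.01],[0,0,0]]
    - [[0,0,0.01],[0,0,0]]
    - [[0,0,0.01],[0,0,0]]

```text
clock: 8.28
tcp_pos: [0.523, -0.0927, 0.0641]
orientation: [-3.107, -0.468, -0.0]
contact_force: [0.5, -0.1, 0.5]
grip_width: -0.0002
gripper_force: 0.0
```

Request:
apply_moves:
  rows:
    - [[0,0,0.004],[0,0,0]]
    - [[0,0,0.008],[0,0,0]]
    - [[0,0,0.008],[0,0,0]]
    - [[0,0,0.008],[0,0,0]]

```text
clock: 8.78
tcp_pos: [0.5229, -0.0927, 0.0621]
orientation: [-3.107, -0.468, 0.0]
contact_force: [0.3, -0.0, -0.3]
grip_width: 0.0005
gripper_force: 0.0
```

```bash
python3 - <<'E'
from bench import telemetry, grab_frame
from h import *
o=telemetry.get_obs();print(o['contact_force'],o['moment'],o['tcp_pos'],o['tau'])
a=grab_frame("scene")['frame'][225:315,225:335,::-1];b=grab_frame("wrist")['frame'][240:420,210:430,::-1]
cv2.imwrite('pics/s5.png',np.hstack([cv2.resize(a,(400,328),interpolation=cv2.INTER_CUBIC),cv2.resize(b,(400,328))]))
E
```

```text
[ 0.25777282 -0.04611147 -0.30809982] [-0.01041078 -0.02511147  0.05032592] [ 0.52293911 -0.09267857  0.06206872] [-4.37605549e-04 -5.00649977e+01 -3.26758862e+00 -1.95080137e+01
  9.11594747e-03  1.99253576e-03 -3.02939225e-04]
```

View pics/s5.png

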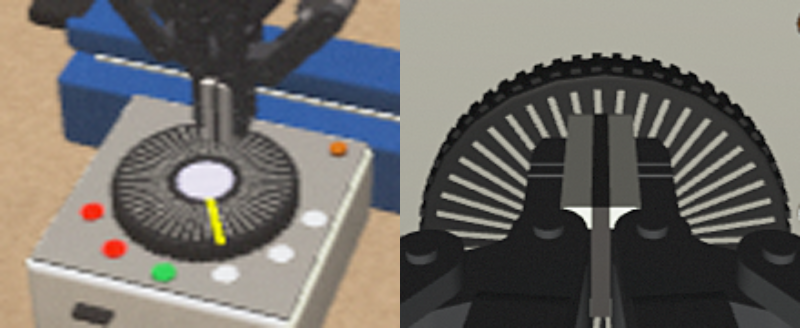

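The tip is still slightly above the dial at scene pixel (285,264), and the pointer hasn't moved. Radially the tip sits over the ribs. I'll continue feeling down.

Request:
apply_moves:
  rows:
    - [[0,0,0.004],[0,0,0]]
    - [[0,0,0.01],[0,0,0]]
    - [[0,0,0.01],[0,0,0]]
    - [[0,0,0.01],[0,0,0]]

```text
clock: 9.38
tcp_pos: [0.5229, -0.0927, 0.0596]
orientation: [-3.107, -0.468, 0.0]
contact_force: [0.4, -0.3, -0.6]
grip_width: -0.0001
gripper_force: 0.0
```

Request:
apply_moves:
  rows:
    - [[0,0,0.004],[0,0,0]]
    - [[0,0,0.01],[0,0,0]]
    - [[0,0,0.01],[0,0,0]]
    - [[0,0,0.01],[0,0,0]]

```text
clock: 9.88
tcp_pos: [0.523, -0.0927, 0.0571]
orientation: [-3.107, -0.468, -0.0]
contact_force: [-0.0, -0.6, 1.0]
grip_width: 0.0001
gripper_force: 0.0
```

Request:
apply_moves:
  rows:
    - [[0,0,0.004],[0,0,0]]
    - [[0,0,0.006],[0,0,0]]
    - [[0,0,0.006],[0,0,0]]

```text
clock: 10.25
tcp_pos: [0.5232, -0.0927, 0.0559]
orientation: [3.106, 0.468, 0.001]
contact_force: [0.1, 0.2, 3.4]
grip_width: 0.0001
gripper_force: 1.6
```

Request:
apply_moves:
  rows:
    - [[0,0,0.004],[0,0,0]]
    - [[0,0,0.008],[0,0,0]]
    - [[0,0,0.008],[0,0,0]]

```text
clock: 10.62
tcp_pos: [0.5234, -0.0927, 0.0542]
orientation: [3.106, 0.467, 0.001]
contact_force: [-1.8, -0.1, 7.2]
grip_width: 0.0003
gripper_force: 3.8
```

```bash
python3 - <<'E'
from bench import telemetry, grab_frame
from h import *
o=telemetry.get_obs();print(o['contact_force'],o['moment'],o['tcp_pos'])
a=grab_frame("scene")['frame'][225:315,225:335,::-1];b=grab_frame("wrist")['frame'][240:420,210:430,::-1]
cv2.imwrite('pics/s6.png',np.hstack([cv2.resize(a,(400,328),interpolation=cv2.INTER_CUBIC),cv2.resize(b,(400,328))]))
E
```

```text
[-1.81863151 -0.12413678  7.19624698] [ 0.01854382  0.31461097 -0.03126336] [ 0.52344166 -0.09268702  0.05417361]
```

View pics/s6.png

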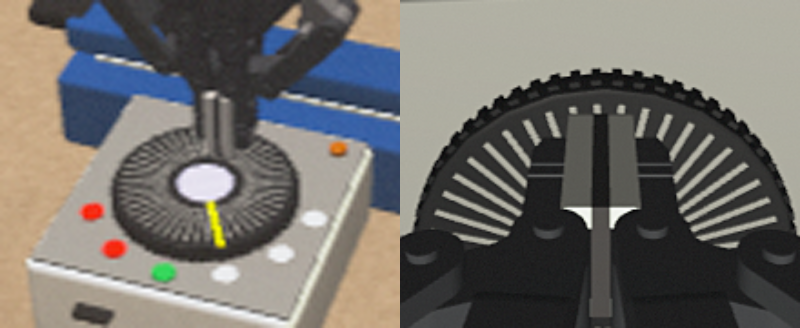

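Contact is confirmed on the ribbed band at 7.2 N, with the pad's outer edge near 39 mm radius. I'll press 2 mm more and drag 20° clockwise.

Request:
apply_moves:
  rows:
    - [[0,0,0.008],[0,0,0]]
    - [[0,0,0.008],[0,0,0]]
    - [[-0.0004,0.0101,0.008],[0,0,0.0278]]
    - [[-0.0018,0.0201,0.008],[0,0,0.0556]]
    - [[-0.0039,0.0299,0.008],[0,0,0.0833]]
    - [[-0.007,0.0395,0.008],[0,0,0.1111]]
    - [[-0.007,0.0395,0.008],[0,0,0.1111]]

```text
clock: 11.6
tcp_pos: [0.5251, -0.103, 0.0525]
orientation: [3.14, -0.081, 0.003]
contact_force: [-1.4, -1.2, 8.9]
grip_width: 0.0002
gripper_force: 4.5
```

```bash
cat > ptr.py <<'E'
from bench import telemetry, grab_frame
from h import *
o=telemetry.get_obs();print(o['contact_force'],o['moment'],o['tcp_pos'])
f=grab_frame("scene");m=cv2.inRange(cv2.cvtColor(f['frame'],cv2.COLOR_RGB2HSV),(24,120,120),(33,255,255))[250:330,230:335]
v,u=np.nonzero(m);p=onz(f,u.mean()+230,v.mean()+250,.065)-[.4957,-.1009,0]
print('pointer deg',np.degrees(np.arctan2(p[1],p[0]))%360,'n',len(u),'goal 199.5')
E
python3 ptr.py
```

```text
[-1.42267904 -1.20304867  8.85939294] [-0.1068082   0.27504545 -0.04191138] [ 0.52506098 -0.10297275  0.05254486]
pointer deg 210.20877303280335 n 34 goal 199.5
```

The pointer turned with the tool without slipping (229.6° to 210.2°). Another 9° clockwise, then a straight lift.

Request:
apply_moves:
  rows:
    - [[-0.0004,0.0101,0],[0,0,0.0278]]
    - [[-0.0014,0.0181,0],[0,0,0.05]]
    - [[-0.0014,0.0181,0],[0,0,0.05]]
    - [[-0.0014,0.0181,0],[0,0,0.05]]
    - [[-0.0014,0.0181,-0.03],[0,0,0.05]]
    - [[-0.0014,0.0181,-0.1],[0,0,0.05]]
    - [[-0.0014,0.0181,-0.3],[0,0,0.05]]
    - [[-0.0014,0.0181,-0.5],[0,0,0.05]]
    - [[-0.0014,0.0181,-0.5],[0,0,0.05]]

```text
clock: 12.78
tcp_pos: [0.5264, -0.1074, 0.1814]
orientation: [3.124, -0.325, 0.013]
contact_force: [-0.3, 0.6, -0.8]
grip_width: -0.0
gripper_force: 0.0
```

```bash
python3 ptr.py; python3 - <<'E'
from bench import grab_frame
from h import *
cv2.imwrite('pics/s7.png',cv2.resize(grab_frame("scene")['frame'][205:325,220:340,::-1],(500,500),interpolation=cv2.INTER_CUBIC))
E
```

```text
[-0.27202463  0.61891698 -0.75858956] [-0.05746106 -0.05178616  0.02988574] [ 0.52639717 -0.10743721  0.18136279]
pointer deg 199.1129927896375 n 39 goal 199.5
```

View pics/s7.png

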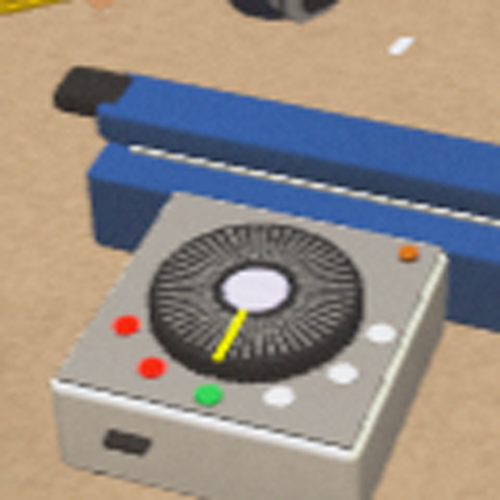

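The pointer (crop 220,357) stands at the green dot (208,394). The dial is up and the gripper is clear, so I'm handing in.

```bash
python3 -c "
from bench import job
print(job.hand_in())"
```

```text
the job is handed in; nothing more can be done
None
```

The dial is one click further clockwise, with its pointer at the green mark (measured 199.1° against 199.5°); the arm lifted clear, nothing else was touched, and the job is handed in.

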